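Run a slide home and trim the head to its field with a coaxial coarse-fine drive

ROBOT

A 6-joint arm with a two-finger parallel gripper is mounted at the origin on the work surface; the furniture and walls round the work are solid. World frame = base frame: x ahead of the robot, y to its left, z up, the work surface at z = 0. Lengths are in m, angles in rad, forces in N, time in s.
With the tool pointing down it reaches from about 0.375 to 0.9 m from the base axis. Payload 3.1 kg.
Tool frame: the origin (TCP) lies at the very end of the fingers, on their centre line; the grasp point (between the pads) lies 19 mm behind it (env.grasp_offset is the distance from the TCP to the grasp point, in m); z points along the fingers, y is the line along which they close (so a half turn about z gives the same grasp; the last joint's range is limited). The gripper opens to 87 mm and grips with 3 to 60 N. Pads are 19 mm wide; open, the fingers measure 117 mm over their backs; the gripper's body (75 mm by 190 mm) begins 51 mm behind the grasp point.
Start: joints at [-1.389, 0.527, 1.433, -0, 1.181, -0.178], TCP at [0.22, -0.585, 0.223] pointing down, gripper open.
Joint ranges: [-3.08, 3.08], [-0.75, 2.2], [0.22, 2.44], [-1.43, 4.57], [0, 2.65], [-2.85, 2.85]. Speed limits (rad/s): [2.79, 2.79, 3.14, 3.14, 3.14, 3.14].

INTERFACE

Orientations are given as a unit quaternion [x, y, z, w].
In Python, from plant import read_state, cams, env gives the robot as it stands.
- The arm moves only by the tool step_arm, never from a script. Its argument "rows" is a list that holds one entry, the list of rows, each a list of 5 numbers: the finger opening in m, from 0 to 0.087, then the shift along the tool's x, y, z in m, then the turn about the tool's z in degrees. In form: [[[grip, x, y, z, turn], ...]]. A call has 1 to 10 rows; each row is the pose to reach, as a shift and turn from the pose commanded when the call began, along the tool's axes at that moment; what a row does not reach only later rows make up. A row lasts 1/10 s, in which the tool goes at most 50 mm and 8.59 degrees, less where a joint would pass 70% of its speed; a pose out of reach is approached as far as the arm can. A call with a gripper value outside its range is refused whole. The fingers move at their own pace and stop on an object; the grip force is fixed at half the most. Time passes only in rows, so rows that repeat a pose let the fingers close. It gives the time, the measured TCP pose, the force, the opening and the grip force at its end, in the units of the state.
- read_state(): the state, without advancing time (a new reading comes with each control period).
- cams.grab_frame(name): name is "scene" or "top" or "wrist"; returns the picture (420x560x3 uint8, blue, green, red); there is no depth.
- cams.get_calibration(name): a dict with "intrinsics" (3x3 intrinsics, pixels), "dist_coeffs" ([k1, k2, p1, p2, k3] as OpenCV has them; the pictures are not rectified), "position" and "orientation" of the camera in the world. Camera axes: x right, y up, looking along -z (the intrinsics and any distortion apply to the point x, -y, -z); pixel columns grow to the right and rows downward; lengths in m; the calibration is good to about 2 mm. A picture is of the moment at which its call begins: read the wrist's pose just before it. get_calibration takes no time and is no camera call; for the wrist camera it gives the pose at the moment of the call.
- env.finish_job(): hands the job in; it is judged then, once.
The state is a dict: "clock": time; "joints": joint angles; "qvel": joint speeds; "joint_torque": joint torques, N m; "tcp_pos": TCP position; "ee_rot": TCP orientation; "contact_force": force on the tool from outside, world axes, zero at the start; "wrist_torque": the same for the moment, N m; "gripper_width": finger opening in m; "grip_force": force on a finger pad.
Only numpy, scipy, OpenCV 4.12 (cv2) and the standard library are available. Lean on these libraries where they do the work, as an engineer would, in place of code of your own. Each camera call takes 0.05 s, during which the arm holds its last target. There are 200 camera calls.

TASK

On the small slide viewer, run the slide carriage in with the large outer ring of the coaxial drive until it is fully home against its stop. Then, with the small inner knob, trim the viewing head sideways until its index needle stands over the line on the field marker. Work only by the two knobs: keep off the slide carriage and the head, leave the carriage home, do not disturb the things standing round it, and let go at the end.

Things in the scene. Friction and masses are not known exactly. Their poses are not given: they have to be found in the camera images.
- slide_viewer: Slide viewer fixed to the worktop: white base 175 x 330 x 30 mm, drive housing (50 mm high) with the coaxial knobs at right front, slide carriage and marker up to 56 mm high, viewing head on its left half. Origin: its underside, mid-length, 2 mm before mid-depth; x to its rear, y to its left, z up. Turned up to 0.3 rad. Tall carton and printer to its right (y below -0.2 m).
- coarse_grip (a point): Grip point of the coarse ring: a knurled black ring, 58 mm diameter, 22 mm high, lower face 54 mm and upper face 76 mm above the worktop. The point is on its vertical axis, 65 mm above the worktop. The fine knob stands up through its middle. A white radial line is on its top.
- fine_grip (a point): Grip point of the fine knob: a knurled black knob, 30 mm diameter, coaxial with the coarse ring and above it, lower face 80 mm and top 108 mm above the worktop (4 mm gap to the coarse ring's top). The point is on the axis, 96 mm above the worktop. A dark radial line is on its top.
- coarse_ring (a joint): Angle of the coarse ring, rad, growing clockwise seen from above. Each rad clockwise runs the slide carriage 20 mm to the viewer's right (-y, towards the knobs). Hard stop at 2.8, where the carriage meets the brass-tipped stop: fully home. Starts 1.4 to 2.6 rad short of it. Friction about 0.06 N m; stays where left.
- fine_knob (a joint): Angle of the fine knob, rad, growing clockwise seen from above, free from 0 to 3.2. Each rad clockwise moves the viewing head 7 mm to the viewer's right (-y). Friction about 0.03 N m; stays where left and does not turn with the ring.
- marker_line (a point): Middle of the white line (2 mm wide, along the viewer's x) on top of the field marker: a dark saddle 12 mm wide with a brass thumbscrew, clamped on the aluminium scale along the slide carriage's front edge, 53 mm above the worktop. It rides with the carriage; its place on the scale varies by 4 mm either way. Axes as the viewer's.
- index_tip (a point): Tip of the index needle: a steel rod 4 to 7 mm thick that hangs from the front of the viewing head and ends in a point 56 mm above the worktop, 3.5 mm above the marker. It moves with the head along the viewer's y. With the carriage home it stands 5 to 20 mm to the left (+y) of the marker line until the fine knob is turned clockwise. Axes as the viewer's.
- slide_carriage: Slide carriage: aluminium and dark plate 78 x 100 x 12 mm with a glass slide, a scale on its front edge and a rack running into the drive housing. Not to be touched. Axes as the viewer's; origin at worktop height below its middle.
- viewing_head: Viewing head: white column at the rear (215 mm high) with a 48 mm wide arm reaching forward over the slide, objective, index needle, and a black tilted screen 96 mm wide up to 290 mm high. Not to be touched. Its nearest edge is 90 mm or more along y from the knob axis. Axes as the viewer's; origin at worktop height, in its middle plane.
- cover_box: Bystander: small blue box, 34 x 34 x 18 mm, in front of the viewer. Origin at the centre of its underside.
- oil: Bystander: small brown bottle with black cap, 30 mm diameter, 58 mm high, in front of the viewer. Origin at the centre of its underside.
- cup: Bystander: specimen cup with white lid, 64 mm diameter, 72 mm high, right of the viewer. Origin at the centre of its underside.
- tally: Bystander: hand tally counter 51 x 69 x 27 mm, on the worktop to the right. Origin at the centre of its underside.

How it is judged:
On the way, in this order (a step that is already met when the one before it is completed fails the run):
1. the coarse ring has run the slide carriage home against its stop (ring within 0.12 rad, 2.4 mm of carriage travel) (value of joint coarse_ring above 2.68 rad), for 0.2 s.
2. the fine knob has brought the index needle over the marker line, within 2 mm along the scale, the carriage still home (value of joint coarse_ring above 2.68 rad and y of index_tip in the frame of marker_line between -0.002 and 0.002 m), for 0.2 s.
At the end, for the whole second after the job is handed in: The slide carriage is home (coarse ring within 0.12 rad of its stop at 2.8), the index needle is within 2 mm of the marker line along the scale, and carriage and head are at rest (all of step 2 and linear speed of each of viewing_head, slide_carriage below 0.005 m/s); the robot touches nothing.
It fails at once if the slide carriage or the viewing head was pushed by the robot instead of being driven by the knobs (more than 2 N) (contact force between any of the arm, the fingers and slide_carriage above 2 N or contact force between any of the arm, the fingers and viewing_head above 2 N).
It fails at once if a bystander was moved by more than 20 mm (distance of any of cover_box, oil, cup, tally from where it was at the start of the episode above 0.02 m).
It also fails if it takes over 72 s, if anything falls off the work surface, if the arm or the gripper's body presses on something with over 40 N, if the wrist force passes 120 N, or if a joint passes its speed limit or range.

## Working session

There is one attempt and no reset: what is moved stays moved. The work goes in short steps, Python scripts to look and compute and a tool call to move; the robot and the scene stay as the last step left them, time stands still between calls to the robot, and variables do not carry over. Pictures are saved under pics/ and viewed, at most 10 in all, crops included, and the job is handed in when it is done.

Besides the shell and the picture viewer there is one more tool, called after ">>>" as name(argument=value, ...) on one line, values as JSON. step_arm: Moves the arm, as the interface text tells. Its arguments: {"type":"object","properties":{"rows":{"type":"array"}},"required":["rows"]}

```bash
mkdir -p pics
cat > h.py <<'E'
import numpy as np, cv2
from scipy.spatial.transform import Rotation as R
from plant import read_state, cams, env
def ray(c,px):
    K=np.array(c["intrinsics"]);d=np.array(c["dist_coeffs"])
    u=cv2.undistortPoints(np.array([[px]],float),K,d)[0,0]
    return np.array(c["position"]),R.from_quat(c["orientation"]).apply([u[0],-u[1],-1])
def onz(c,px,z):
    o,v=ray(c,px); return o+v*(z-o[2])/v[2]
def proj(c,p):
    q=R.from_quat(c["orientation"]).inv().apply(np.array(p)-c["position"])
    return cv2.projectPoints(np.array([[q[0],-q[1],-q[2]]]),np.zeros(3),np.zeros(3),np.array(c["intrinsics"]),np.array(c["dist_coeffs"]))[0].ravel()
E
python3 - <<'E'
from h import *
s=read_state();print(s)
for n in("scene","top"):
    c=cams.get_calibration(n);print(n,c["position"],c["orientation"]); cv2.imwrite(f"pics/{n}0.png",cams.grab_frame(n))
E
```

```text
{'clock': 0.0, 'joints': array([-1.38949846e+00,  5.28471456e-01,  1.43390745e+00, -1.80888189e-06,
        1.18139180e+00, -1.78486600e-01]), 'qvel': array([ 1.60605689e-03, -1.86153791e-03, -5.86511568e-05, -1.81414759e-03,
        3.01309633e-04,  6.31312372e-05]), 'joint_torque': array([-1.55799266e-04, -4.40039563e+01, -1.76589775e+01,  6.32778229e-02,
        5.82661398e-02, -1.69310256e-04]), 'tcp_pos': array([ 0.21994546, -0.58423451,  0.22156675]), 'ee_rot': array([ 9.83862335e-01,  1.78923780e-01, -2.36712504e-06, -1.08902235e-03]), 'contact_force': array([-0.27080533,  0.46927166,  0.32997363]), 'wrist_torque': array([-0.01340521, -0.01500621,  0.00081143]), 'grip_force': 0.0, 'gripper_width': 0.08684539779305121}
scene [0.06437306 0.51916368 0.72359437] [-0.15552085  0.38670638  0.84462589 -0.33597402]
top [ 0.42766295 -0.03086152  1.12456342] [-0.06187729  0.04345059  0.71066837 -0.69945244]
```

View pics/top0.png

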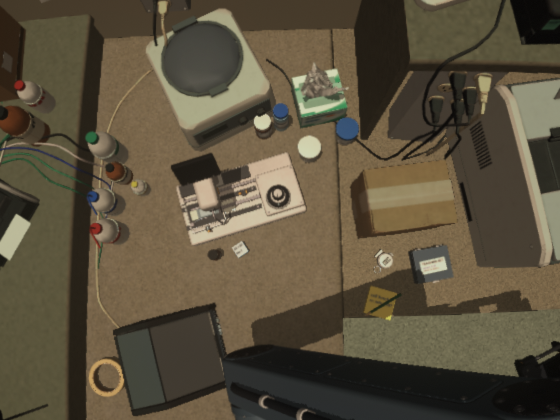

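View pics/scene0.png

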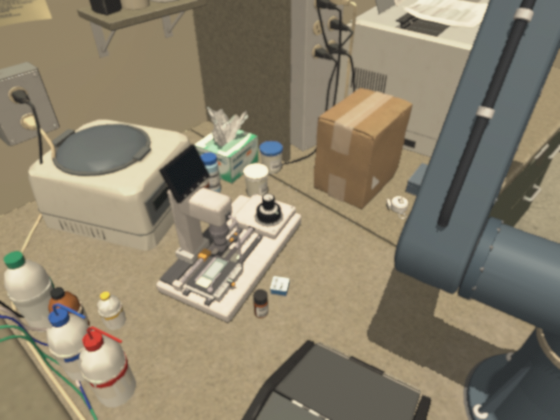

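Top view: viewer centred near (240,197), knobs at about (278,195), oil at (214,254), cover box at (240,249), cup at (309,148). In the scene view the knobs are at about (268,208).

Run:
```python
from h import *
t=cv2.imread("pics/top0.png");s=cv2.imread("pics/scene0.png")
c=cams.get_calibration("top");cs=cams.get_calibration("scene")
g=t.max(2)
def blob(g,x0,x1,y0,y1,th):
    m=np.zeros_like(g);m[y0:y1,x0:x1]=(g[y0:y1,x0:x1]<th)*255
    n,l,st,ce=cv2.connectedComponentsWithStats(m);i=1+np.argmax(st[1:,4]);return l==i,st[i],ce[i]
m,st,ce=blob(g,258,300,176,216,80);print(st,ce)
for z in(.076,.092,.108):print(z,onz(c,ce,z))
pts=[(189,243),(304,215),(289,154)]
P=[onz(c,p,.03) for p in pts];print(P)
d=P[1]-P[0];print("theta",np.arctan2(d[0],-d[1]));d=P[2]-P[1];print(np.arctan2(d[1],d[0]))
for n,p,z in(("oil",(214,254),.058),("box",(240,249),.018),("cup",(309,148),.072)):print(n,onz(c,p,z))
a=cv2.resize(t[145:265,165:325],None,fx=5,fy=5,interpolation=cv2.INTER_CUBIC);cv2.imwrite("pics/topc.png",a)
```

```text
[267 185  22  22 229] [278.20087336 195.75545852]
0.076 [ 0.61475814 -0.00973154  0.076     ]
0.092 [ 0.61190326 -0.01005396  0.092     ]
0.108 [ 0.60904838 -0.01037638  0.108     ]
[array([0.49712128, 0.23590696, 0.03      ]), array([ 0.56863336, -0.07807292,  0.03      ]), array([ 0.74046642, -0.04059495,  0.03      ])]
theta 0.22393994754087881
0.21474385115392888
oil [0.46558787 0.16189469 0.058     ]
box [0.4797599  0.09771401 0.018     ]
cup [ 0.74404961 -0.09417039  0.072     ]
```

View pics/topc.png

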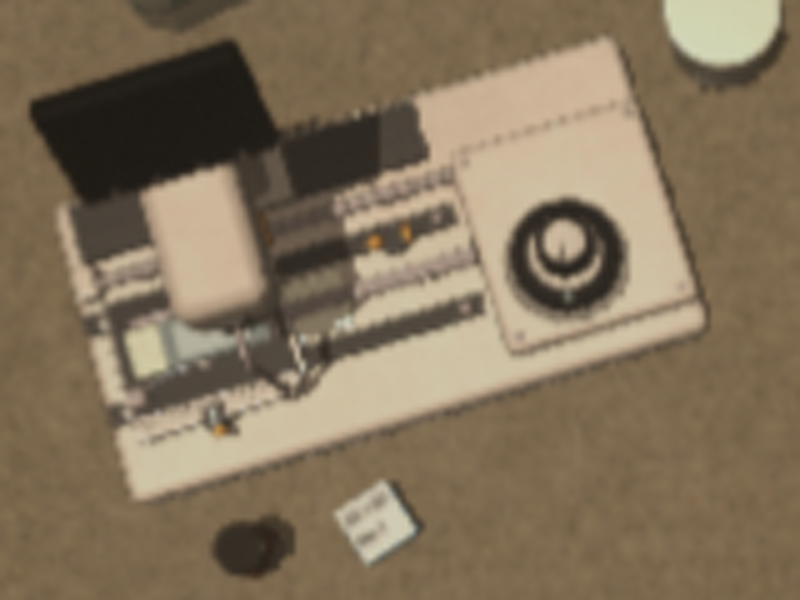

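>>> step_arm(rows=[[[0.087, 0.035, -0.036, -0.03, -8], [0.087, 0.07, -0.073, -0.03, -16], [0.087, 0.105, -0.109, -0.03, -24], [0.087, 0.14, -0.145, -0.03, -32], [0.087, 0.175, -0.182, -0.03, -40], [0.087, 0.21, -0.218, -0.03, -48], [0.087, 0.245, -0.255, -0.03, -56], [0.087, 0.28, -0.29, -0.03, -64], [0.087, 0.315, -0.328, -0.03, -72], [0.087, 0.35, -0.364, -0.03, -80]]])

```text
clock: 1.1
tcp_pos: [0.4148, -0.1302, 0.2524]
ee_rot: [0.637, 0.771, 0.0, -0.0]
contact_force: [0.9, -0.3, 0.4]
gripper_width: 0.0872
grip_force: 0.0
```

```bash
cat >> h.py <<'E'
def go(x,y,z,ang=None):
    s=read_state();r=R.from_quat(s["ee_rot"]);d=r.inv().apply(np.array([x,y,z])-s["tcp_pos"])
    ty=r.apply([0,1,0]);a=np.arctan2(ty[1],ty[0])
    print("tcp",s["tcp_pos"].round(4),"shift",d.round(4),"yang",a.round(3),"turn",None if ang is None else np.degrees(a-ang).round(1),"j1,j6",s["joints"][[0,5]].round(3),"t",s["clock"],"w",s["gripper_width"])
E
python3 - <<'E'
from h import *
go(.614,-.010,.25,1.1)
c=cams.get_calibration("top")
for p,z in (((218,205),.2),((220,171),.25),((195,232),.2),((365,235),.15)): print(onz(c,p,z))
E
```

```text
tcp [ 0.4148 -0.1302  0.2524] shift [0.0803 0.2183 0.0024] yang 0.191 turn -52.1 j1,j6 [-0.562 -0.753] t 1.1 w 0.08723596878230783
[0.5735398  0.12768207 0.2       ]
[0.64207003 0.11531554 0.25      ]
[0.51152078 0.18079454 0.2       ]
[ 0.50210906 -0.21835076  0.15      ]
```

>>> step_arm(rows=[[[0.087, 0.014, 0.036, 0, -8], [0.087, 0.027, 0.073, 0, -16], [0.087, 0.04, 0.109, 0, -24], [0.087, 0.053, 0.146, 0, -32], [0.087, 0.067, 0.182, 0, -40], [0.087, 0.08, 0.218, 0, -48], [0.087, 0.08, 0.218, 0, -52], [0.087, 0.08, 0.218, 0, -52]]])

```text
clock: 1.9
tcp_pos: [0.6144, -0.0126, 0.2515]
ee_rot: [0.236, 0.972, -0.0, -0.001]
contact_force: [-0.3, -0.8, 0.2]
gripper_width: 0.0868
grip_force: 0.0
```

Run:
```python
from h import *
go(.614,-.010,.16,1.1)
c=cams.get_calibration("wrist");f=cams.grab_frame("wrist");cv2.imwrite("pics/w1.png",f)
print(c["position"],R.from_quat(c["orientation"]).as_matrix().round(2),proj(c,[.614,-.010,.108]),proj(c,[.614,-.010,.076]))
```

```text
tcp [ 0.6144 -0.0126  0.2515] shift [0.0014 0.0022 0.0915] yang 1.094 turn -0.3 j1,j6 [-0.202 -1.296] t 1.9 w 0.08680372395725759
[0.54467631 0.02466513 0.4147012 ] [[ 0.46 -0.85 -0.25]
 [ 0.89  0.44  0.13]
 [-0.   -0.29  0.96]] [279.86534092 196.2791548 ] [279.78368989 188.98656922]
```

View pics/w1.png

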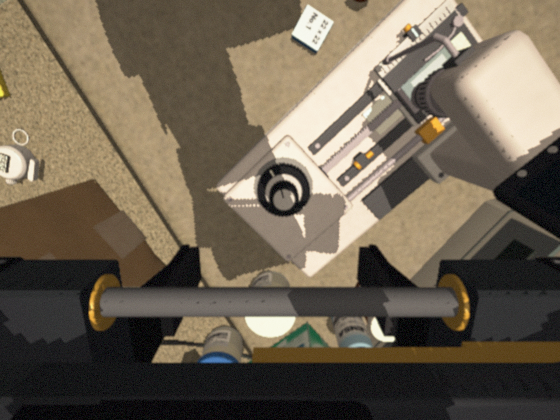

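The wrist view shows the ring at about (284,189) with the fine knob at (285,199). That is a few pixels off the prediction, so I'll refine it.

Run:
```python
from h import *
c=cams.get_calibration("wrist");f=cv2.imread("pics/w1.png");g=f.max(2)
m=np.zeros_like(g);m[155:222,250:318]=(g[155:222,250:318]<48)*255
m=cv2.morphologyEx(m,cv2.MORPH_OPEN,np.ones((3,3)))
cn=max(cv2.findContours(m,0,2)[0],key=len);e=cv2.fitEllipse(cv2.convexHull(cn));print(e)
cv2.imwrite("pics/m.png",m)
for z in(.065,.076):print(onz(c,e[0],z))
print(onz(c,(285,199),.108))
```

```text
((282.8770751953125, 190.03018188476562), (50.31407165527344, 51.345760345458984), 116.00521850585938)
[ 0.61817275 -0.00908313  0.065     ]
[ 0.61584492 -0.00803172  0.076     ]
[ 0.61807674 -0.00724627  0.108     ]
```

>>> step_arm(rows=[[[0.087, 0.001, 0.005, 0.04, 0], [0.087, 0.001, 0.005, 0.08, 0], [0.087, 0.001, 0.005, 0.12, 0], [0.087, 0.001, 0.005, 0.15, 0], [0.087, 0.001, 0.005, 0.175, 0], [0.087, 0.001, 0.005, 0.19, 0], [0.087, 0.001, 0.005, 0.195, 0], [0.087, 0.001, 0.005, 0.195, 0], [0.087, 0.001, 0.005, 0.195, 0]]])

```text
clock: 2.85
tcp_pos: [0.6165, -0.0088, 0.0588]
ee_rot: [0.237, 0.972, 0.0, 0.001]
contact_force: [-0.1, -0.1, -0.6]
gripper_width: 0.0868
grip_force: 0.0
```

>>> step_arm(rows=[[[0.05, 0, 0, 0, 0], [0.05, 0, 0, 0, 0], [0.05, 0, 0, 0, 0], [0.05, 0, 0, 0, 0], [0.05, 0, 0, 0, 0], [0.05, 0, 0, 0, 0], [0.05, 0, 0, 0, 0]]])

```text
clock: 3.55
tcp_pos: [0.6159, -0.0082, 0.0578]
ee_rot: [0.237, 0.972, 0.0, 0.0]
contact_force: [1.8, 1.7, 1.1]
gripper_width: 0.057
grip_force: 30.0
```

Run:
```python
from h import *
s=read_state();print(s["contact_force"],s["wrist_torque"],s["grip_force"]);go(.616,-.008,.055,-.4)
```

```text
[1.82736908 1.68963908 1.06373289] [ 0.41343657 -0.19502126  0.00424024] 30.000341534614563
tcp [ 0.6159 -0.0082  0.0578] shift [0.     0.0002 0.0028] yang 1.093 turn 85.5 j1,j6 [-0.195 -1.288] t 3.55 w 0.057021732107126855
```

>>> step_arm(rows=[[[0.05, 0, 0, 0, 7], [0.05, 0, 0, 0, 14], [0.05, 0, 0, 0, 21], [0.05, 0, 0, 0, 28], [0.05, 0, 0, 0, 35], [0.05, 0, 0, 0, 42], [0.05, 0, 0, 0, 49], [0.05, 0, 0, 0, 56], [0.05, 0, 0, 0, 63], [0.05, 0, 0, 0, 70]]])

```text
clock: 4.55
tcp_pos: [0.6182, -0.007, 0.0578]
ee_rot: [0.753, 0.658, 0.003, 0.001]
contact_force: [6.6, 6.2, -1.1]
gripper_width: 0.0574
grip_force: 30.0
```

Run:
```python
from h import *
s=read_state();print(s["contact_force"],s["wrist_torque"],s["grip_force"]);go(.616,-.008,.055,-.4)
```

```text
[ 6.64916451  6.23289071 -1.12197045] [ 1.14026006 -0.54773455  0.05716421] 30.006691217422485
tcp [ 0.6182 -0.007   0.0578] shift [-0.0013 -0.0021  0.0028] yang -0.135 turn 15.2 j1,j6 [-0.193 -0.061] t 4.55 w 0.057416988523959864
```

>>> step_arm(rows=[[[0.05, 0, 0, 0, 4], [0.05, 0, 0, 0, 8], [0.05, 0, 0, 0, 12], [0.05, 0, 0, 0, 16]]])

```text
clock: 4.95
tcp_pos: [0.6188, -0.0072, 0.0579]
ee_rot: [0.837, 0.547, 0.003, 0.001]
contact_force: [7.8, 5.5, -1.4]
gripper_width: 0.058
grip_force: 30.0
```

Run:
```python
from h import *
s=read_state();print(s["contact_force"],s["wrist_torque"],s["grip_force"]);go(.616,-.008,.055,-.4)
cv2.imwrite("pics/t1.png",cv2.resize(cams.grab_frame("scene")[150:320,150:330],None,fx=4.4,fy=3.5,interpolation=cv2.INTER_CUBIC))
```

```text
[ 7.81784585  5.52755718 -1.41720878] [ 1.16593767 -0.62493751  0.08738744] 30.013460218906403
tcp [ 0.6188 -0.0072  0.0579] shift [-0.0019 -0.0023  0.0028] yang -0.412 turn -0.7 j1,j6 [-0.194  0.216] t 4.95 w 0.057965441208273905
```

>>> step_arm(rows=[[[0.05, 0, 0, 0, 4], [0.05, 0, 0, 0, 8], [0.05, 0, 0, 0, 12], [0.05, 0, 0, 0, 16], [0.05, 0, 0, 0, 20]]])

```text
clock: 5.5
tcp_pos: [0.6195, -0.0076, 0.0579]
ee_rot: [0.919, 0.394, 0.004, 0.001]
contact_force: [7.2, 5.2, -2.7]
gripper_width: 0.0573
grip_force: 30.0
```

Run:
```python
from h import *
s=read_state();print(s["contact_force"],s["wrist_torque"],s["joint_torque"][5]);go(.616,-.008,.055)
```

```text
[ 7.18157509  5.24958984 -2.72571758] [ 1.1526337  -0.85797819  0.12874809] -0.3889747615903616
tcp [ 0.6195 -0.0076  0.0579] shift [-0.0028 -0.0023  0.0028] yang -0.761 turn None j1,j6 [-0.194  0.565] t 5.5 w 0.057299144440540115
```

>>> step_arm(rows=[[[0.05, 0, 0, 0, 4], [0.05, 0, 0, 0, 8], [0.05, 0, 0, 0, 12], [0.05, 0, 0, 0, 16], [0.05, 0, 0, 0, 20]]])

```text
clock: 6.0
tcp_pos: [0.6201, -0.0082, 0.0579]
ee_rot: [0.974, 0.228, 0.005, 0.001]
contact_force: [8.9, 2.7, -4.1]
gripper_width: 0.0573
grip_force: 30.0
```

Run:
```python
from h import *
s=read_state();print(s["contact_force"],s["wrist_torque"],s["joint_torque"][5]);go(.616,-.008,.055)
cv2.imwrite("pics/t2.png",cv2.resize(cams.grab_frame("scene")[150:320,150:330],None,fx=4.4,fy=3.5,interpolation=cv2.INTER_CUBIC))
```

```text
[ 8.92393396  2.66320471 -4.08179927] [ 0.82160304 -1.12904762  0.08484542] -0.3928100969642401
tcp [ 0.6201 -0.0082  0.0579] shift [-0.0036 -0.002   0.0029] yang -1.11 turn None j1,j6 [-0.194  0.914] t 6.0 w 0.057302268214696285
```

View pics/t2.png

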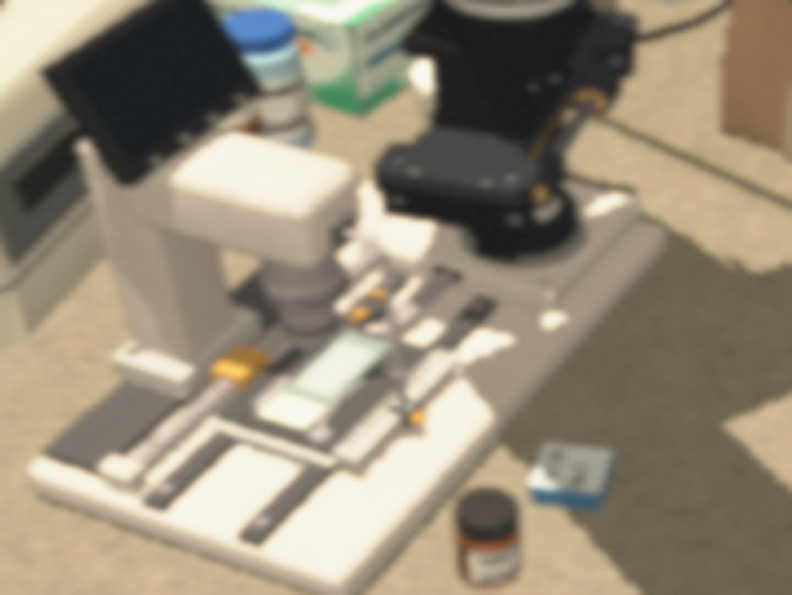

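The carriage (slide at about (340,365), brass marker screw at (415,418)) is running right and the gripper is clear of the head. I'll keep turning.

>>> step_arm(rows=[[[0.05, 0, 0, 0, 4], [0.05, 0, 0, 0, 8], [0.05, 0, 0, 0, 12], [0.05, 0, 0, 0, 12]]])

```text
clock: 6.45
tcp_pos: [0.6202, -0.0087, 0.0579]
ee_rot: [0.992, 0.126, 0.005, 0.001]
contact_force: [7.2, 1.7, -4.8]
gripper_width: 0.0576
grip_force: 30.0
```

Run:
```python
from h import *
s=read_state();print(s["contact_force"],s["wrist_torque"],s["joint_torque"][5]);go(.616,-.008,.055)
```

```text
[ 7.24360157  1.68460711 -4.79601845] [ 0.68744731 -1.13130658 -0.09893414] 0.1398096838966012
tcp [ 0.6202 -0.0087  0.0579] shift [-0.004  -0.0017  0.0029] yang -1.318 turn None j1,j6 [-0.195  1.122] t 6.45 w 0.05759176777800639
```

>>> step_arm(rows=[[[0.05, 0, 0, 0, 4], [0.05, 0, 0, 0, 8], [0.05, 0, 0, 0, 12], [0.05, 0, 0, 0, 12]]])

```text
clock: 6.85
tcp_pos: [0.6192, -0.0092, 0.058]
ee_rot: [1.0, 0.023, 0.004, 0.001]
contact_force: [5.8, 1.1, -2.3]
gripper_width: 0.0573
grip_force: 30.0
```

Run:
```python
from h import *
s=read_state();print(s["contact_force"],s["wrist_torque"],s["joint_torque"][5]);go(.616,-.008,.055)
```

```text
[ 5.84894539  1.05100329 -2.27330766] [-0.08654859 -0.8698093   0.17438917] 0.3482480440288782
tcp [ 0.6192 -0.0092  0.058 ] shift [-0.0032 -0.0014  0.0029] yang -1.524 turn None j1,j6 [-0.195  1.33 ] t 6.85 w 0.05727135019158373
```

>>> step_arm(rows=[[[0.05, 0, 0, 0, 4], [0.05, 0, 0, 0, 8], [0.05, 0, 0, 0, 12], [0.05, 0, 0, 0, 16], [0.05, 0, 0, 0, 16]]])

```text
clock: 7.35
tcp_pos: [0.6158, -0.0088, 0.058]
ee_rot: [0.993, -0.115, 0.0, 0.001]
contact_force: [-0.6, -0.2, 3.5]
gripper_width: 0.0574
grip_force: 30.0
```

Run:
```python
from h import *
s=read_state();print(s["contact_force"],s["wrist_torque"],s["joint_torque"][5]);go(.616,-.008,.055)
cv2.imwrite("pics/t3.png",cv2.resize(cams.grab_frame("scene")[150:320,150:330],None,fx=4.4,fy=3.5,interpolation=cv2.INTER_CUBIC))
a=cv2.imread("pics/t2.png").astype(int);b=cv2.imread("pics/t3.png");cv2.imwrite("pics/t23.png",np.hstack([a[200:520,100:500],b[200:520,100:500]]))
```

```text
[-0.59308581 -0.23100068  3.51772062] [0.01630808 0.07918678 0.54683554] 0.7901467569172382
tcp [ 0.6158 -0.0088  0.058 ] shift [-0.     -0.0008  0.003 ] yang -1.801 turn None j1,j6 [-0.195  1.607] t 7.35 w 0.05741920587727[ WARN:0@1.706] global loadsave.cpp:1063 imwrite_ Unsupported depth image for selected encoder is fallbacked to CV_8U.
```

View pics/t23.png

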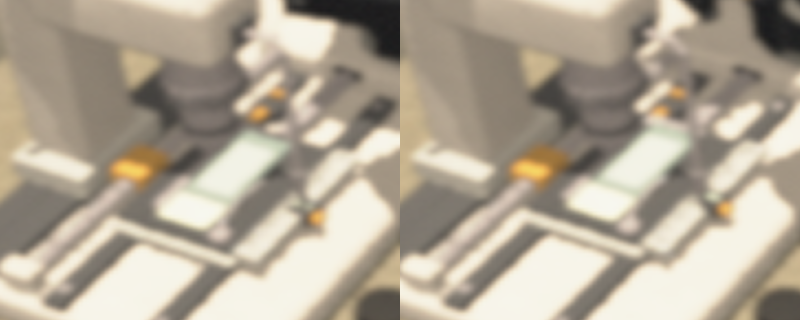

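The wrist moment jumped to 0.55 N·m with the ring no longer turning freely, and the carriage is further right in the second crop (marker screw (725,208) against (317,217) minus the 400 offset). So the ring is on its stop. I'll release it and rise.

>>> step_arm(rows=[[[0.087, 0, 0, 0, 0], [0.087, 0, 0, 0, 0], [0.087, 0, 0, 0, 0], [0.087, 0, 0, 0, 0], [0.087, 0, 0, -0.03, 0], [0.087, 0, 0, -0.07, 0], [0.087, 0, 0, -0.11, 0], [0.087, 0, 0, -0.11, 0]]])

```text
clock: 8.2
tcp_pos: [0.6198, -0.0093, 0.1735]
ee_rot: [0.993, -0.117, 0.006, 0.0]
contact_force: [0.3, -1.4, 0.6]
gripper_width: 0.0872
grip_force: 0.0
```

Run:
```python
from h import *
go(.53,.03,.17,.22)
print(onz(cams.get_calibration("scene"),(246.6,266.6),.053))
```

```text
tcp [ 0.6198 -0.0093  0.1735] shift [-0.0965 -0.0174  0.0023] yang -1.805 turn -116.0 j1,j6 [-0.195  1.609] t 8.2 w 0.0872005941422832
[0.53804134 0.13323386 0.053     ]
```

>>> step_arm(rows=[[[0.087, -0.01, -0.002, 0, -8], [0.087, -0.02, -0.004, 0, -16], [0.087, -0.03, -0.006, 0, -24], [0.087, -0.04, -0.008, 0, -32], [0.087, -0.05, -0.01, 0, -40], [0.087, -0.06, -0.012, 0, -48], [0.087, -0.07, -0.014, 0, -56], [0.087, -0.08, -0.016, 0, -64], [0.087, -0.09, -0.017, 0, -72], [0.087, -0.096, -0.017, 0, -80]]])

```text
clock: 9.2
tcp_pos: [0.5246, 0.0307, 0.1667]
ee_rot: [0.834, 0.552, -0.001, -0.001]
contact_force: [0.9, 0.5, -0.8]
gripper_width: 0.0868
grip_force: 0.0
```

>>> step_arm(rows=[[[0.087, 0, 0, 0, -8], [0.087, 0, 0, 0, -16], [0.087, 0, 0, 0, -24], [0.087, 0, 0, 0, -32], [0.087, 0, 0, 0, -36], [0.087, 0, 0, 0, -36]]])

```text
clock: 9.8
tcp_pos: [0.5256, 0.0302, 0.1668]
ee_rot: [0.625, 0.78, -0.0, -0.001]
contact_force: [-0.0, -0.6, 0.3]
gripper_width: 0.0871
grip_force: 0.0
```

Run:
```python
from h import *
go(.53,.03,.17,.22)
c=cams.get_calibration("wrist");f=cams.grab_frame("wrist");cv2.imwrite("pics/w2.png",f)
u,v=proj(c,[.538,.133,.055]).astype(int);print(u,v,c["position"])
y0=max(0,v-50);x0=max(0,u-65);print(x0,y0)
cv2.imwrite("pics/w2c.png",cv2.resize(f[y0:y0+100,x0:x0+130],None,fx=6,fy=6,interpolation=cv2.INTER_CUBIC))
```

```text
tcp [0.5256 0.0302 0.1668] shift [-0.0012  0.0042 -0.0032] yang 0.22 turn -0.0 j1,j6 [-0.155 -0.375] t 9.8 w 0.08710842340249324
321 90 [0.5088611  0.10836048 0.32991155]
256 40
```

View pics/w2c.png

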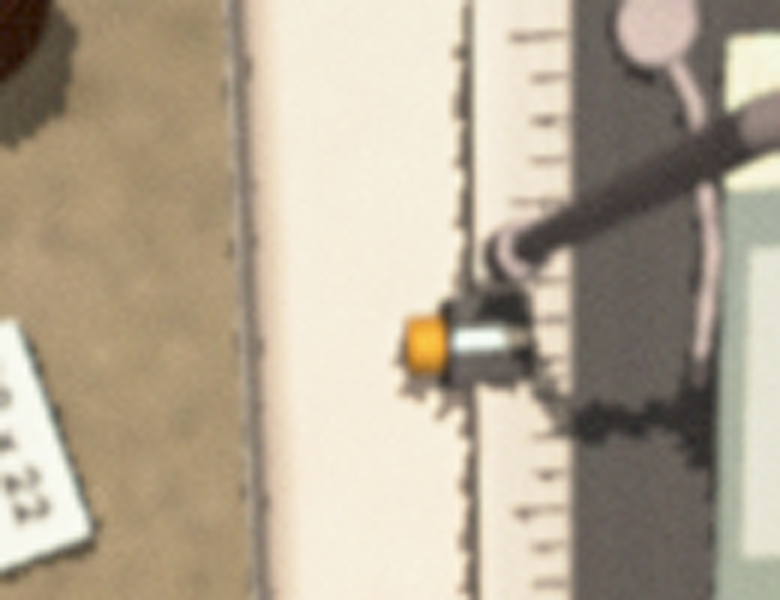

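Crop of the wrist view: the marker's white line is centred at (480,339), its brass screw at (427,345). The needle ends near (500,250), to the left (+y) of the line.

```bash
cat >> h.py <<'E'
th=.22
def voff(c,tip,line):
    d=onz(c,tip,.056)-onz(c,line,.053); return R.from_euler("z",-th).apply(d)
E
python3 - <<'E'
from h import *
c=cams.get_calibration("wrist")
px=lambda a,b:(256+a/6-.4,40+b/6-.4)
for t in((495,252),(515,250),(495,270)):print(voff(c,px(*t),px(480,339)))
print(onz(c,px(480,339),.053),onz(c,px(495,255),.056))
n=proj(c,[*c["position"][:2],.05]);print(n)
# scale edge direction check for theta
a=onz(c,px(577,30),.05);b=onz(c,px(572,590),.05);d=a-b;print("theta",np.arctan2(-d[0],d[1]))
f=cv2.imread("pics/w2.png");cv2.imwrite("pics/w2d.png",cv2.resize(f[70:105,325:360],None,fx=16,fy=16,interpolation=cv2.INTER_CUBIC))
E
```

```text
[0.00094134 0.01070064 0.003     ]
[0.00356936 0.01094435 0.003     ]
[0.00105776 0.00847784 0.003     ]
[0.55079991 0.13148875 0.053     ] [0.54948294 0.14178035 0.056     ]
[279.13155891 113.43192231]
theta 0.2746340393676846
```

View pics/w2d.png

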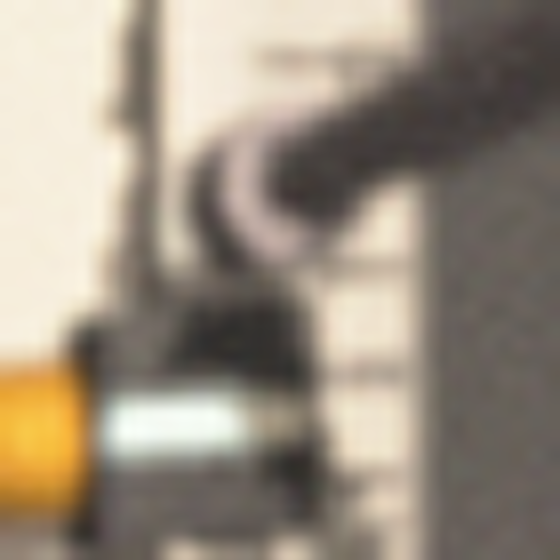

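Run:
```python
from h import *
go(.6165,-.0085,.167,-1.2)
```

```text
tcp [0.5257 0.0303 0.1669] shift [-0.0575  0.0803 -0.0002] yang 0.218 turn 81.3 j1,j6 [-0.155 -0.373] t 9.85 w 0.0871300120369194
```

>>> step_arm(rows=[[[0.087, -0.006, 0.008, 0, 8], [0.087, -0.012, 0.016, 0, 16], [0.087, -0.018, 0.024, 0, 24], [0.087, -0.024, 0.032, 0, 32], [0.087, -0.03, 0.04, 0, 40], [0.087, -0.036, 0.05, 0, 48], [0.087, -0.043, 0.06, 0, 56], [0.087, -0.05, 0.07, 0, 64], [0.087, -0.0575, 0.08, 0, 72], [0.087, -0.0575, 0.08, 0, 80]]])

```text
clock: 10.85
tcp_pos: [0.6184, -0.0093, 0.1671]
ee_rot: [0.981, 0.192, 0.001, 0.0]
contact_force: [-1.5, 0.1, -0.0]
gripper_width: 0.0868
grip_force: 0.0
```

>>> step_arm(rows=[[[0.087, 0, 0, 0, 0], [0.087, 0, 0, 0.03, 0], [0.087, 0, 0, 0.06, 0], [0.087, 0, 0, 0.08, 0], [0.087, 0, 0, 0.08, 0], [0.087, 0, 0, 0.08, 0]]])

```text
clock: 11.45
tcp_pos: [0.6165, -0.0083, 0.0874]
ee_rot: [0.98, 0.197, -0.0, -0.0]
contact_force: [-0.0, 0.5, 1.0]
gripper_width: 0.0872
grip_force: 0.0
```

Run:
```python
from h import *
go(.6165,-.0085,.084,-1.2)
```

```text
tcp [ 0.6165 -0.0083  0.0874] shift [-0.0001  0.0002  0.0034] yang -1.175 turn 1.4 j1,j6 [-0.194  0.98 ] t 11.45 w 0.08719524812948581
```

>>> step_arm(rows=[[[0.02, 0, 0, 0.002, 0], [0.02, 0, 0, 0.002, 0], [0.02, 0, 0, 0.002, 0], [0.02, 0, 0, 0.002, 0], [0.02, 0, 0, 0.002, 0], [0.02, 0, 0, 0.002, 0], [0.02, 0, 0, 0.002, 0], [0.02, 0, 0, 0.002, 0], [0.02, 0, 0, 0.002, 0], [0.02, 0, 0, 0.002, 0]]])

```text
clock: 12.45
tcp_pos: [0.6172, -0.0094, 0.0856]
ee_rot: [0.981, 0.196, 0.0, 0.001]
contact_force: [1.0, -5.1, -1.3]
gripper_width: 0.0291
grip_force: 30.0
```

>>> step_arm(rows=[[[0.02, 0, 0, 0, 6], [0.02, 0, 0, 0, 12], [0.02, 0, 0, 0, 18], [0.02, 0, 0, 0, 24], [0.02, 0, 0, 0, 30], [0.02, 0, 0, 0, 36], [0.02, 0, 0, 0, 42], [0.02, 0, 0, 0, 48], [0.02, 0, 0, 0, 55], [0.02, 0, 0, 0, 62]]])

```text
clock: 13.45
tcp_pos: [0.6174, -0.0087, 0.0856]
ee_rot: [0.941, -0.339, 0.001, -0.0]
contact_force: [0.7, -2.4, -1.8]
gripper_width: 0.0296
grip_force: 30.0
```

>>> step_arm(rows=[[[0.02, 0, 0, 0, 0], [0.02, 0, 0, 0, 0], [0.087, 0, 0, 0, 0], [0.087, 0, 0, 0, 0], [0.087, 0, 0, 0, 0], [0.087, 0, 0, 0, 0], [0.087, 0, 0, -0.03, 0], [0.087, 0, 0, -0.06, 0], [0.087, 0, 0, -0.08, 0], [0.087, 0, 0, -0.08, 0]]])

```text
clock: 14.45
tcp_pos: [0.619, -0.0086, 0.1689]
ee_rot: [0.942, -0.337, 0.003, -0.001]
contact_force: [-0.3, 0.6, -0.9]
gripper_width: 0.0834
grip_force: 0.0
```

Run:
```python
from h import *
go(.53,.03,.167,.22)
```

```text
tcp [ 0.619  -0.0086  0.1689] shift [-0.0933  0.0266  0.0012] yang -2.258 turn -142.0 j1,j6 [-0.194  2.063] t 14.45 w 0.0834382032842849
```

>>> step_arm(rows=[[[0.087, -0.01, 0.003, 0, -8], [0.087, -0.02, 0.006, 0, -16], [0.087, -0.03, 0.009, 0, -24], [0.087, -0.04, 0.012, 0, -32], [0.087, -0.05, 0.015, 0, -40], [0.087, -0.06, 0.018, 0, -48], [0.087, -0.07, 0.021, 0, -56], [0.087, -0.08, 0.024, 0, -64], [0.087, -0.09, 0.027, 0, -72], [0.087, -0.093, 0.027, 0, -80]]])

```text
clock: 15.45
tcp_pos: [0.5252, 0.0304, 0.1642]
ee_rot: [0.937, 0.35, -0.002, -0.001]
contact_force: [-0.6, 0.6, 0.1]
gripper_width: 0.087
grip_force: 0.0
```

>>> step_arm(rows=[[[0.087, 0, 0, 0, -8], [0.087, 0, 0, 0, -16], [0.087, 0, 0, 0, -24], [0.087, 0, 0, 0, -32], [0.087, 0, 0, 0, -40], [0.087, 0, 0, 0, -48], [0.087, 0, 0, 0, -56], [0.087, 0, 0, 0, -62], [0.087, 0, 0, 0, -62], [0.087, 0, 0, 0, -62]]])

```text
clock: 16.45
tcp_pos: [0.5271, 0.0299, 0.1648]
ee_rot: [0.626, 0.78, -0.0, -0.001]
contact_force: [-0.4, 0.7, 0.0]
gripper_width: 0.0873
grip_force: 0.0
```

Run:
```python
from h import *
go(.6165,-.0085,.167,-1.2)
c=cams.get_calibration("wrist");f=cams.grab_frame("wrist");cv2.imwrite("pics/w3.png",f)
u,v=proj(c,[.5508,.1315,.053]).astype(int);print(u,v,c["position"],proj(c,[*c["position"][:2],.05]))
x0,y0=u-20,v-22;print(x0,y0)
cv2.imwrite("pics/w3d.png",cv2.resize(f[y0:y0+37,x0:x0+50],None,fx=16,fy=16,interpolation=cv2.INTER_CUBIC))
```

```text
tcp [0.5271 0.0299 0.1648] shift [-0.0568  0.0789 -0.0024] yang 0.218 turn 81.2 j1,j6 [-0.155 -0.373] t 16.45 w 0.08726701957801712
334 95 [0.5105757  0.10800401 0.32786069] [279.26801956 113.49261819]
314 73
```

View pics/w3d.png

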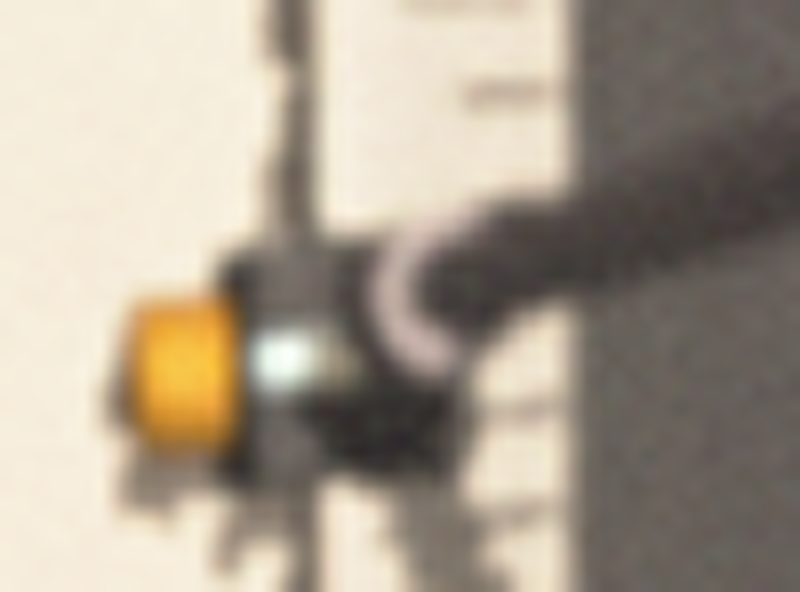

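The needle's lit end is at about (395,300) and the white line at (285,358), so the tip is 1–2 mm short. I'll line the camera up with the marker's plane to settle the rest.

>>> step_arm(rows=[[[0.087, 0.007, -0.02, 0, 0], [0.087, 0.013, -0.035, 0.005, 0], [0.087, 0.013, -0.035, 0.01, 0], [0.087, 0.013, -0.035, 0.01, 0], [0.087, 0.013, -0.035, 0.01, 0]]])

```text
clock: 17.0
tcp_pos: [0.4921, 0.0345, 0.1556]
ee_rot: [0.625, 0.78, 0.0, 0.001]
contact_force: [0.5, -0.0, 1.0]
gripper_width: 0.0867
grip_force: 0.0
```

Run:
```python
from h import *
go(.6165,-.0085,.167,-1.2)
c=cams.get_calibration("wrist");f=cams.grab_frame("wrist");cv2.imwrite("pics/w4.png",f)
u,v=proj(c,[.5508,.1315,.053]).astype(int);print(u,v,c["position"],proj(c,[*c["position"][:2],.05]),c["intrinsics"][0][0])
x0,y0=u-20,v-22;print(x0,y0)
cv2.imwrite("pics/w4d.png",cv2.resize(f[y0:y0+37,x0:x0+50],None,fx=16,fy=16,interpolation=cv2.INTER_CUBIC))
```

```text
tcp [0.4921 0.0345 0.1556] shift [-0.0691  0.112  -0.0112] yang 0.22 turn 81.3 j1,j6 [-0.157 -0.377] t 17.0 w 0.08673454089910883
377 110 [0.47492879 0.11268931 0.31859237] [278.26519036 113.04875121] 322.2286476354992
357 88
```

View pics/w4d.png

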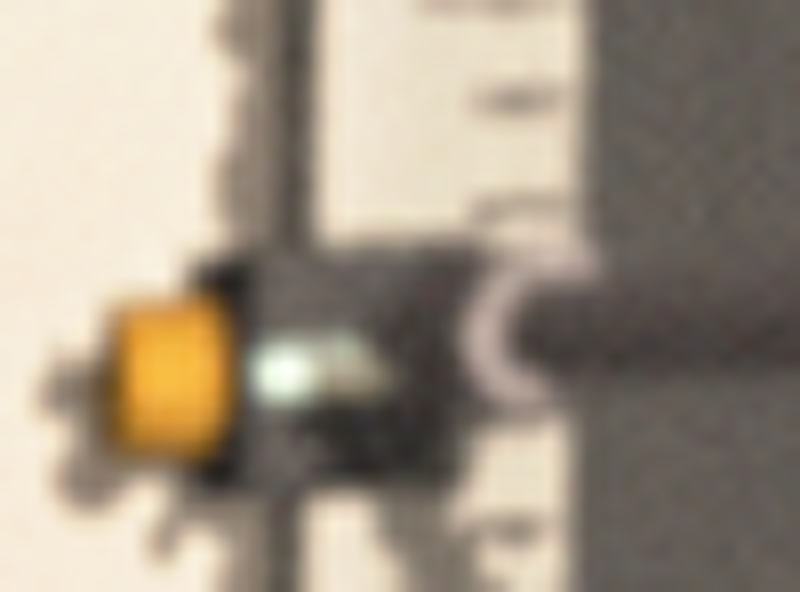

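In this aligned view the needle rod runs level at row ≈328 and the line is at ≈366 (16× crop). The needle is about 1.7 mm to the left, so about 14° more on the fine knob.

>>> step_arm(rows=[[[0.087, -0.007, 0.011, -0.005, 8], [0.087, -0.014, 0.022, -0.011, 16], [0.087, -0.021, 0.033, -0.011, 24], [0.087, -0.028, 0.045, -0.011, 32], [0.087, -0.035, 0.056, -0.011, 40], [0.087, -0.042, 0.067, -0.011, 48], [0.087, -0.049, 0.078, -0.011, 56], [0.087, -0.056, 0.09, -0.011, 64], [0.087, -0.063, 0.101, -0.011, 72], [0.087, -0.069, 0.112, -0.011, 80]]])

```text
clock: 18.05
tcp_pos: [0.6166, -0.0086, 0.1666]
ee_rot: [0.981, 0.193, 0.001, 0.0]
contact_force: [-1.0, -0.2, -0.1]
gripper_width: 0.0866
grip_force: 0.0
```

>>> step_arm(rows=[[[0.087, 0, 0, 0, 0], [0.087, 0, 0, 0.03, 0], [0.087, 0, 0, 0.06, 0], [0.087, 0, 0, 0.08, 0], [0.087, 0, 0, 0.08, 0], [0.087, 0, 0, 0.08, 0]]])

```text
clock: 18.65
tcp_pos: [0.6151, -0.008, 0.0866]
ee_rot: [0.98, 0.197, -0.0, -0.0]
contact_force: [0.6, -0.0, 0.9]
gripper_width: 0.0869
grip_force: 0.0
```

Run:
```python
from h import *
go(.6172,-.0085,.0855,-1.2)
```

```text
tcp [ 0.6151 -0.008   0.0866] shift [0.0018 0.0013 0.0011] yang -1.174 turn 1.5 j1,j6 [-0.194  0.98 ] t 18.65 w 0.08687064048414313
```

>>> step_arm(rows=[[[0.02, 0.002, 0.001, 0.001, 0], [0.02, 0.002, 0.001, 0.001, 0], [0.02, 0.002, 0.001, 0.001, 0], [0.02, 0.002, 0.001, 0.001, 0], [0.02, 0.002, 0.001, 0.001, 0], [0.02, 0.002, 0.001, 0.001, 0], [0.02, 0.002, 0.001, 0.001, 0], [0.02, 0.002, 0.001, 0.001, 0], [0.02, 0.002, 0.001, 0.001, 0], [0.02, 0.002, 0.001, 0.001, 0]]])

```text
clock: 19.65
tcp_pos: [0.6178, -0.0092, 0.0856]
ee_rot: [0.981, 0.196, 0.0, 0.001]
contact_force: [1.2, -4.0, -1.4]
gripper_width: 0.0292
grip_force: 30.0
```

>>> step_arm(rows=[[[0.02, 0, 0, 0, 5], [0.02, 0, 0, 0, 10], [0.02, 0, 0, 0, 14], [0.02, 0, 0, 0, 14], [0.02, 0, 0, 0, 14], [0.02, 0, 0, 0, 14]]])

```text
clock: 20.25
tcp_pos: [0.6177, -0.0091, 0.0855]
ee_rot: [0.997, 0.076, 0.0, 0.001]
contact_force: [0.1, -5.3, -1.4]
gripper_width: 0.0291
grip_force: 30.0
```

>>> step_arm(rows=[[[0.087, 0, 0, 0, 0], [0.087, 0, 0, 0, 0], [0.087, 0, 0, 0, 0], [0.087, 0, 0, 0, 0], [0.087, 0, 0, 0, 0], [0.087, 0, 0, 0, 0], [0.087, 0, 0, -0.03, 0], [0.087, 0, 0, -0.06, 0], [0.087, 0, 0, -0.08, 0], [0.087, 0, 0, -0.08, 0]]])

```text
clock: 21.25
tcp_pos: [0.6197, -0.0086, 0.1689]
ee_rot: [0.997, 0.075, 0.004, 0.001]
contact_force: [1.2, -0.6, 0.3]
gripper_width: 0.0864
grip_force: 0.0
```

Run:
```python
from h import *
go(.492,.0345,.158,.22)
```

```text
tcp [ 0.6197 -0.0086  0.1689] shift [-0.1199 -0.0618  0.0099] yang -1.42 turn -94.0 j1,j6 [-0.194  1.226] t 21.25 w 0.08640584202268091
```

>>> step_arm(rows=[[[0.087, -0.012, -0.006, 0, -8], [0.087, -0.024, -0.012, 0, -16], [0.087, -0.036, -0.018, 0, -24], [0.087, -0.048, -0.025, 0, -32], [0.087, -0.06, -0.031, 0, -40], [0.087, -0.072, -0.037, 0, -48], [0.087, -0.084, -0.043, 0, -56], [0.087, -0.096, -0.049, 0, -64], [0.087, -0.108, -0.056, 0.005, -72], [0.087, -0.12, -0.062, 0.01, -80]]])

```text
clock: 22.25
tcp_pos: [0.4882, 0.0354, 0.1545]
ee_rot: [0.714, 0.701, -0.0, -0.001]
contact_force: [0.3, 0.1, 0.0]
gripper_width: 0.0867
grip_force: 0.0
```

>>> step_arm(rows=[[[0.087, 0, 0, 0, -8], [0.087, 0, 0, 0, -14], [0.087, 0, 0, 0, -14], [0.087, 0, 0, 0, -14]]])

```text
clock: 22.65
tcp_pos: [0.489, 0.0351, 0.1549]
ee_rot: [0.626, 0.78, -0.0, -0.001]
contact_force: [0.1, -0.1, 0.2]
gripper_width: 0.087
grip_force: 0.0
```

Run:
```python
from h import *
go(.492,.0345,.1556,.22)
c=cams.get_calibration("wrist");f=cams.grab_frame("wrist");cv2.imwrite("pics/w5.png",f)
print(c["position"])
u,v=proj(c,[.5508,.1315,.053]).astype(int);print(u,v)
f4=cv2.imread("pics/w4.png")
for im,(u,v) in((f4,(377,110)),(f,(u,v))):
    print("gray cols u-6..u+20, rows v-10..v+9")
    print(cv2.cvtColor(im,6)[v-10:v+10,u-6:u+22])
```

```text
tcp [0.489  0.0351 0.1549] shift [-0.0013  0.0028 -0.0007] yang 0.218 turn -0.1 j1,j6 [-0.157 -0.375] t 22.65 w 0.08696497533677107
[0.47237703 0.1132823  0.31798277]
381 112
gray cols u-6..u+20, rows v-10..v+9
[[143 128 124  95  87 140 215 232 230 228 227 225 224 224 221 202 184 182
  176 176 177 169 131  96  97  96  94  94]
 [152 132 121  95  87 140 209 231 228 225 223 225 222 219 214 182 165 176
  190 188 185 175 133 102  93  96  95  96]
 [162 132 119  92  86 127 190 207 196 192 189 186 183 176 171 167 178 202
  210 206 205 184 139 103  92  93  97  95]
 [135 107 101  95  89 111 141 150 140 134 135 135 118 115 115 120 148 169
  184 188 194 184 157 118  98  97  97  93]
 [ 76  74  92 103 102  98 103 110 103 102 101  98  88  79  81  90 119 149
  166 174 181 169 156 124  97  94  92  91]
 [ 39  57  87  98 103 101  99  94  95 100  91  85  77  74  74  94 136 165
  159 142 138 133 126 108  90  87  87  85]
 [ 45  61  91 103 106 102 100  97  93  91  84  76  73  72  79 113 157 166
  133 105  95  93  89  87  84  77  82  81]
 [ 60  65  90 104 101 101  96  97  93  81  79  64  67  68  87 137 168 
[... 3128 characters left out ...]
 66  70  90  96  96  92  82  57  47  48  54  52  59  60  61  82 131 164
  160 128  94  86  85  84  84  85  84  83]
 [ 54  68  92  95 102  93  74  57  53  53  45  51  51  55  59  76 122 156
  163 142 124 105  97  96  90  93  98  96]
 [ 42  72  94  98  96  92  66  48  48  45  50  49  50  50  72 122 172 195
  200 194 184 141 101  94  97  97  92  99]
 [ 44  79  89  95  93  83  68  52  57  61  65  63  59  65  93 161 209 222
  220 222 215 163 113  93  92  91  97  98]
 [ 82  89  90  83  85 107 114  96  87  92  96  98  97 103 135 185 220 221
  216 219 217 162 107  96  95  96  95  91]
 [114 115 103  81 100 160 174 142 113 116 115 116 112 127 161 188 200 197
  179 189 204 160 105  96  94  95  97  96]]
```

Run:
```python
from h import *
c=cams.get_calibration("wrist");g=cv2.cvtColor(cv2.imread("pics/w5.png"),6).astype(float)
u,v=381,112;ox,oy=u-6,v-10
def edge(lo,hi,rows):
    P=[]
    for r in rows:
        a=np.abs(np.diff(g[r,ox+lo:ox+hi]));P.append((ox+lo+.5+(a*np.arange(len(a))).sum()/a.sum(),r))
    P=np.array(P);b=np.polyfit(P[:,1],P[:,0],1)
    k=np.abs(np.polyval(b,P[:,1])-P[:,0])<.6;b=np.polyfit(P[k,1],P[k,0],1);return b,k.sum()
rows=list(range(v-50,v-12))+list(range(v+10,v+45))
for z,(lo,hi) in((.05,(19,25)),):
    b,n=edge(lo,hi,rows);p=[onz(c,(np.polyval(b,r),r),z) for r in(v-50,v+45)]
    d=p[0]-p[1];th=np.arctan2(-d[0],d[1]);print("edge",b,n,"theta",th)
for th in(.22,th):
  Y=lambda col,row,z:R.from_euler("z",-th).apply(onz(c,(ox+col,oy+row),z))
  L=Y(3.5,10.5,.053);print("th",th,"cam",(R.from_euler("z",-th).apply(c["position"])-L).round(4),"line slope px",)
  for n,col,row in(("vertex",15.5,11),("rod",26,11.6)):
    print(n,[(z,*((Y(col,row,z)-L)[:2]*1e3).round(2)) for z in(.056,.062,.07,.08)])
  print("line far end y", ((Y(7,9.9,.053)-L)*1e3).round(2))
```

```text
edge [-2.91958664e-02  3.99683441e+02] 72 theta 0.2935725721953364
th 0.22 cam [-0.0783 -0.0006  0.2651] line slope px
vertex [(0.056, np.float64(8.48), np.float64(-0.39)), (0.062, np.float64(6.5), np.float64(-0.39)), (0.07, np.float64(3.85), np.float64(-0.4)), (0.08, np.float64(0.54), np.float64(-0.41))]
rod [(0.056, np.float64(16.7), np.float64(-0.85)), (0.062, np.float64(14.53), np.float64(-0.84)), (0.07, np.float64(11.63), np.float64(-0.83)), (0.08, np.float64(8.0), np.float64(-0.82))]
line far end y [2.71 0.45 0.  ]
th 0.2935725721953364 cam [-0.0781  0.0052  0.2651] line slope px
vertex [(0.056, np.float64(8.43), np.float64(-1.01)), (0.062, np.float64(6.45), np.float64(-0.87)), (0.07, np.float64(3.81), np.float64(-0.68)), (0.08, np.float64(0.51), np.float64(-0.45))]
rod [(0.056, np.float64(16.59), np.float64(-2.07)), (0.062, np.float64(14.43), np.float64(-1.91)), (0.07, np.float64(11.54), np.float64(-1.69)), (0.08, np.float64(7.92), np.float64(-1.41))]
line far end y [2.74 0.25 0.  ]
```

The needle is now within about 0.5 mm of the line, up to 1 mm at worst. The ring was driven onto its stop, and the gripper is open and clear of everything.

```bash
python3 -c "
from plant import env
print(env.finish_job())"
```

```text
the job is handed in; nothing more can be done
None
```

I handed the job in at about 23 s. The coarse ring was turned until the wrist torque jumped at its stop, and I measured the index needle about 0.5 mm (at most about 1 mm) past the marker line. The gripper was open and touching nothing, and no pass/fail verdict came back.

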